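# Loosen the deburring chips, then hold the finisher's lid open for loading

## Robot

A 6-joint arm with a two-finger parallel gripper is mounted at the origin on the work surface. World frame = base frame: x ahead of the robot, y to its left, z up, the work surface at z = 0. Lengths are in m, angles in degrees, forces in N, time in s.
With the tool pointing down it reaches from about 0.4 to 0.825 m from the base axis. Payload 7 kg.
Tool frame: the origin (TCP) lies at the centre of the arm's flange, where the gripper is bolted on; the fingertips stand 178 mm ahead of it and the grasp point (between the pads) lies 159 mm ahead of it; z points along the fingers, y is the line along which they close (so a half turn about z gives the same grasp; the last joint's range is limited). The gripper opens to 88 mm and grips with 3 to 60 N. Pads are 19 mm wide; open, the fingers measure 130 mm over their backs; the gripper's body (78 mm by 193 mm) begins 47 mm behind the grasp point.
Start: joints at [-58.78, 20.546, 0.682, 0, -70.136, -16.507], TCP at [0.171, -0.653, 0.405] pointing down, gripper open.
Joint ranges: [-176.03, 176.03], [-82.01, 121.73], [-58.28, 71.71], [-173.87, 95.51], [-174.79, -0.11], [-173.66, 173.66]. Speed limits (degrees/s): [136.94, 136.94, 172.46, 180, 180, 180].

## Interface

Orientations are given as [roll, pitch, yaw] about the fixed x, y, z axes, in that order (R = Rz(yaw) Ry(pitch) Rx(roll)).
In Python, from plant import telemetry, snapshot, workorder, nets gives the robot as it stands.
- The arm moves only by the shell command python3 -m creep 'ROWS'. ROWS is JSON, a list that holds one entry, the list of rows, each a list of 5 numbers: the shift along the tool's x, y, z normalised to -1 to 1, where 1 is 0.2 m, then the turn about the tool's z normalised to -1 to 1, where 1 is pi/2 rad, then the opening, from 0 (shut) to 1 (fully open). In form: [[[x, y, z, spin, hand], ...]]. A call has 1 to 8 rows; each row shifts and turns the commanded pose from where the row before left it, along the tool's axes as they then stand; what a row does not reach is not made up. A row lasts 1/12 s, in which the tool goes at most 41.7 mm and 7.16 degrees, less where a joint would pass 70% of its speed; a pose out of reach is approached as far as the arm can. A call with a number of a shift or a turn outside -1 to 1 is refused whole. A call with a gripper value outside its range is refused whole. The fingers move at their own pace and stop on an object; the grip force is fixed at half the most. Time passes only in rows, so rows that do not move let the fingers close. It gives the time, the measured TCP pose, the force, the opening and the grip force at its end, in the units of the state.
- telemetry.get_obs(): the state, without advancing time (a new reading comes with each control period).
- snapshot(name): name is "side" or "top"; returns a dict with "frame" (400x640x3 uint8, red, green, blue), "fx", "fy", "cx", "cy" (pixels), "rvec" (rotation vector, rad) and "tvec" (3), from world to camera coordinates, as OpenCV has them. Camera axes: x right, y down, z forward; pixel columns grow to the right and rows downward; lengths in m; the calibration is good to about 2 mm. A picture is of the moment at which its call begins. There is no depth.
- workorder.close_job(): hands the job in; it is judged then, once.
Trained networks look in a picture, given as the dict that the camera call returned (one of the last four; its "shot" number tells which), for a name from the list of things; names that differ only in an ending like _2 or _b are one class to them, and where a whole thing is asked for, a point or a joint stands for the part that bears it (a point fixed in the world has none). Each returns a list of dicts, best first, with "confidence" (0 to 1); they miss things now and then, are a little off and sometimes report something else, mostly with a low value. They report only what shows in the picture. A call takes as long as a camera call. They do not tell look-alikes from the thing itself.
- nets.find_in(picture, query): "uv" ([column, row] in pixels, amid what is visible of it).
- nets.masks_of(picture, query): "region" (400x640 bool, what is visible of it) and "uv" ([column, row] in pixels, amid what is visible of it).
- nets.landmark_of(picture, query): "uv" ([column, row] in pixels: a listed point, or the origin of a listed thing).
The state is a dict: "clock": time; "joint_pos": joint angles; "qvel": joint speeds; "tau": joint torques, N m; "tool_pos": TCP position; "orientation": TCP orientation; "force": force on the tool from outside, world axes, zero at the start; "moment": the same for the moment, N m; "opening": finger opening in m; "gripper_force": force on a finger pad.
Only numpy, scipy, OpenCV 4.12 (cv2) and the standard library are available. Lean on these libraries where they do the work, as an engineer would, in place of code of your own. Each camera call takes 0.05 s, during which the arm holds its last target. There are 200 camera calls.

## Task

Get the deburring chips ready for the bench finisher: take the stirring rod out of its wooden block, put its foot down between the chips in the round pan and stir until every chip has been shifted by more than half its own width from where it lay (keep them all in the pan and off your fingers), then stand the rod back in the hole of its block and let go of it. Then lift the finisher's lid to 60 degrees from shut and finish while holding it there, steady, so that a workmate can tip the chips in: the lid falls shut if let go, so the program ends with the gripper still holding it up. Leave the other things on the bench where they are.

Things in the scene. Friction and masses are not known exactly. Their poses are not given: they have to be found in the camera images.
- pan: round open steel pan fixed to the bench, 144 mm across and 50 mm high; inside, a flat floor 5 mm above the bench and about 63 mm in radius, wall 4 mm. Origin: centre of its underside, z up
- chip0: one of six alike white ceramic deburring chips, a stubby cylinder 20 mm in diameter and 18 mm high, 15 g, lying loose in the pan; they start upright, one near the pan's middle and five on a circle of about 40 mm radius 60 degrees apart, so that the circle has one open place where a sixth would lie. Origin: centre of one flat end (the underside at the start)
- chip1: one of six alike white ceramic deburring chips, a stubby cylinder 20 mm in diameter and 18 mm high, 15 g, lying loose in the pan; they start upright, one near the pan's middle and five on a circle of about 40 mm radius 60 degrees apart, so that the circle has one open place where a sixth would lie. Origin: centre of one flat end (the underside at the start)
- chip2: one of six alike white ceramic deburring chips, a stubby cylinder 20 mm in diameter and 18 mm high, 15 g, lying loose in the pan; they start upright, one near the pan's middle and five on a circle of about 40 mm radius 60 degrees apart, so that the circle has one open place where a sixth would lie. Origin: centre of one flat end (the underside at the start)
- chip3: one of six alike white ceramic deburring chips, a stubby cylinder 20 mm in diameter and 18 mm high, 15 g, lying loose in the pan; they start upright, one near the pan's middle and five on a circle of about 40 mm radius 60 degrees apart, so that the circle has one open place where a sixth would lie. Origin: centre of one flat end (the underside at the start)
- chip4: one of six alike white ceramic deburring chips, a stubby cylinder 20 mm in diameter and 18 mm high, 15 g, lying loose in the pan; they start upright, one near the pan's middle and five on a circle of about 40 mm radius 60 degrees apart, so that the circle has one open place where a sixth would lie. Origin: centre of one flat end (the underside at the start)
- chip5: one of six alike white ceramic deburring chips, a stubby cylinder 20 mm in diameter and 18 mm high, 15 g, lying loose in the pan; they start upright, one near the pan's middle and five on a circle of about 40 mm radius 60 degrees apart, so that the circle has one open place where a sixth would lie. Origin: centre of one flat end (the underside at the start)
- rod: stirring rod, 200 mm long, about 140 g, standing upright in the block at the start: a steel shaft 14 mm in diameter with a dark wooden handle 24 mm in diameter over the top 75 mm. Origin: centre of its foot (lower end); z runs up along it to the handle
- rod_block: wooden block fixed to the bench, 70 x 70 x 55 mm high, with one upright round hole 19 mm in diameter and 50 mm deep in the middle of its top, its mouth chamfered by 4 mm; the rod stands on the hole's floor, 5 mm above the bench. Origin: centre of its underside
- rod_block_mouth (a point): centre of the mouth of that hole, on the block's top, z up
- finisher: bench-top vibratory finisher, a grey sheet-metal box 220 x 220 mm and 120 mm high to its rim, fixed to the bench, closed by a flat aluminium lid hinged along its far rim. Origin: centre of its underside; its x points from the front (pull side) to the hinge, y along the hinge, z up
- lid (a joint): angle of the lid in rad: 0 shut, growing as the pull side goes up, stop at 1.3; 60 degrees is 1.047. It falls shut by its own weight (about 0.45 kg) from every angle; no spring, hardly any friction
- lid_pull (a point): middle of the lid's pull: a black bar 20 mm in diameter, 36 mm long between its flat ends, parallel to the hinge, on a 10 mm stem. Centre 35 mm above the upper face of the lid's 5 mm plate, 24 mm in from the free front edge. Axes turn with the lid: y along the bar, x to the hinge, z square to the lid. Gripped by its flat ends it pivots in the fingers, so the gripper can keep pointing down
- lid_hinge (a point): middle of the hinge line. The pull's centre lies 200 mm from it towards the front and 40 mm square to the lid on its upper side (204 mm from the hinge line). At 0 the hinge line is 120 mm above the bench. Axes as for lid_pull
- wrench: bystander: steel wrench lying flat, 180 mm long. Origin: its middle, underside
- screwdriver: bystander: screwdriver lying, 200 mm long. Origin: its middle, underside
- brush: bystander: flat brush lying, 200 mm long. Origin: its middle, underside
- hammer: bystander: hammer lying, 260 mm long. Origin: middle of its length, underside
- jar: bystander: closed jar, 64 mm across, 85 mm high. Origin: centre of its underside
- v_block: bystander: dark steel V-block 60 x 50 x 42 mm high, 0.9 kg. Origin: centre of its underside
- pencil_pot: bystander: pot of pencils fixed to the bench, 76 mm across, 150 mm high with its pencils. Origin: centre of its underside
Mind the look-alikes: they are no part of the job. What is shaped like the rod but purple or red is not meant.

How it is judged:
By the outcome, as a careful person would: the job done as asked, in the order asked, and still so for the second after the job is handed in, while the arm keeps its last pose, push and grip.
It also fails if it takes over 64 s, if anything falls off the work surface, if the arm or the gripper's body presses on something with over 40 N, if the wrist force passes 120 N, or if a joint passes its speed limit or range.

## Working session

There is one attempt and no reset: what is moved stays moved. The work goes in short steps, Python scripts to look and compute and a shell command to move; the robot and the scene stay as the last step left them, time stands still between calls to the robot, and variables do not carry over. Pictures are saved under pics/ and viewed, at most 10 in all, crops included, and the job is handed in when it is done.

```bash
ls; mkdir -p pics; cat > h.py <<'E'
import numpy as np, cv2
from plant import telemetry, snapshot, workorder, nets
def P(s):
    R,_=cv2.Rodrigues(np.array(s["rvec"],float)); return R,np.array(s["tvec"],float).ravel()
def ray(s,uv):
    R,t=P(s); d=np.array([(uv[0]-s["cx"])/s["fx"],(uv[1]-s["cy"])/s["fy"],1.])
    return -R.T@t, R.T@d
def onz(s,uv,z):
    c,d=ray(s,uv); return c+d*(z-c[2])/d[2]
def tri(s1,u1,s2,u2):
    c1,d1=ray(s1,u1);c2,d2=ray(s2,u2)
    k=np.linalg.lstsq(np.c_[d1,-d2],c2-c1,rcond=None)[0]
    a,b=c1+k[0]*d1,c2+k[1]*d2
    return (a+b)/2,np.linalg.norm(a-b)
def proj(s,p):
    R,t=P(s); q=R@np.array(p,float)+t; return np.array([s["fx"]*q[0]/q[2]+s["cx"],s["fy"]*q[1]/q[2]+s["cy"]])
def save(s,n,box=None,k=1):
    f=s["frame"][:,:,::-1]
    if box: f=f[box[1]:box[3],box[0]:box[2]]
    cv2.imwrite("pics/"+n,cv2.resize(f,None,fx=k,fy=k,interpolation=cv2.INTER_CUBIC))
E
python3 - <<'E'
from h import *
np.set_printoptions(precision=4,suppress=True)
S={n:snapshot(n) for n in("top","side")}
for n,s in S.items():
    save(s,n+"0.png")
    print(n,-P(s)[0].T@P(s)[1])
    for q in ["rod","rod_block_mouth","rod_block","pan","finisher","lid_pull","lid_hinge","chip0","jar","v_block","pencil_pot","hammer"]:
        for r in nets.landmark_of(s,q)[:8]:
            if r["confidence"]>.25: print(n,q,np.round(r["uv"],1),round(r["confidence"],2),onz(s,r["uv"],0)[:2])
print(telemetry.get_obs())
E
```

```text
pics
top [0.4652 0.0438 1.4668]
top rod [271.8 205. ] 0.68 [0.5585 0.1792]
top rod [315.5 190.4] 0.5 [0.5999 0.0468]
top rod [335.8 204.4] 0.45 [ 0.5562 -0.0135]
top rod [307.1 226.3] 0.43 [0.4921 0.0743]
top rod_block_mouth [305.7 226.3] 0.69 [0.4922 0.0785]
top rod_block [305.9 231.4] 0.64 [0.4769 0.0782]
top rod_block [304.9 227.5] 0.39 [0.4887 0.081 ]
top pan [229.2 228.7] 0.7 [0.49   0.3077]
top finisher [416.5 201.7] 0.73 [ 0.5593 -0.2578]
top lid_pull [428.5 233. ] 0.91 [ 0.4641 -0.2907]
top lid_hinge [415.8 162. ] 0.61 [ 0.6803 -0.2599]
top lid_hinge [307.2 228.2] 0.52 [0.4864 0.0741]
top chip0 [232.3 225.9] 0.58 [0.4982 0.2984]
top chip0 [237.9 214.1] 0.55 [0.5332 0.2813]
top chip0 [230.2 241.7] 0.54 [0.4511 0.3051]
top chip0 [237.9 235.6] 0.49 [0.4688 0.2819]
top chip0 [267.9 270.3] 0.47 [0.3636 0.1937]
top chip0 [305.9 230.3] 0.44 [0.4802 0.0781]
top chip0 [243.3 226.6] 0.43 [0.4954 0.2655]
top chip0 [230.3 225.3] 0.43 [0.5001 0.3043]
top jar [267.3 161.5] 0.87 [0.6908 0.191 ]
top v_block [313.4 256.7] 0.6 [0.4009 0.0572]
top v_block [304.8 228.6] 0.41 [0.4854 0.0813]
top 
[... 1140 characters left out ...]
6888 0.1996]
side jar [340.2 175.6] 0.44 [ 0.5551 -0.2494]
side v_block [397.6 253.2] 0.78 [0.3998 0.0587]
side pencil_pot [263.5 239.4] 0.65 [0.7318 0.0406]
side hammer [249.2 196.7] 0.87 [ 0.8014 -0.1253]
{'clock': 1.3, 'joint_pos': array([-58.7794,  20.546 ,   0.6813,   0.0012, -70.1369, -16.5055]), 'qvel': array([-0.0523,  0.0359,  0.0826,  0.0117,  0.0492,  0.0593]), 'tau': array([  0.0002, -58.2384,  29.3292,   7.002 ,   0.0123,  -0.    ]), 'tool_pos': array([ 0.1714, -0.6528,  0.4047]), 'orientation': array([ 179.9988,   -0.0016, -165.2844]), 'force': array([ 0.5184, -0.1639, -1.2293]), 'moment': array([ 0.0493, -0.0371, -0.0002]), 'gripper_force': 0.0, 'opening': 0.08763156358382777}
```

View pictures.

View pics/top0.png

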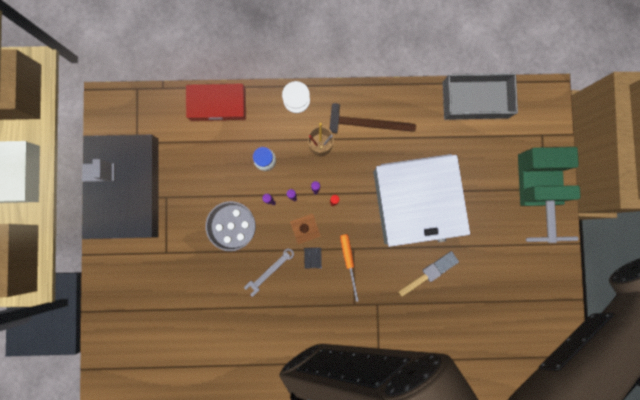

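View pics/side0.png

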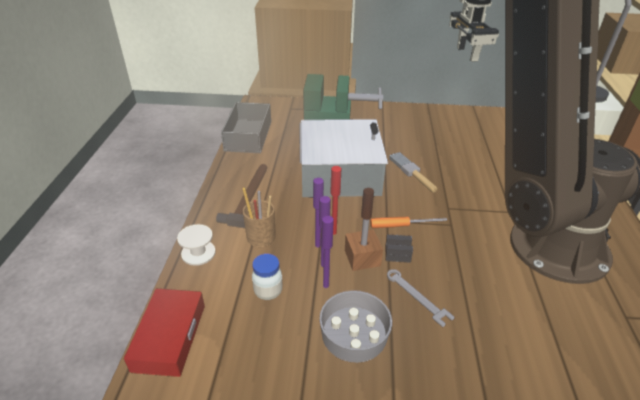

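```bash
python3 - <<'E'
from h import *
np.set_printoptions(precision=4,suppress=True)
S={n:snapshot(n) for n in("top","side")}
a=S["top"];b=S["side"]
save(a,"topc.png",(190,140,350,260),5)
save(b,"sidec.png",(290,110,450,230),5)
def lm(q,sel=None):
    out=[]
    for s in(a,b):
        r=nets.landmark_of(s,q); out.append(r[0]["uv"] if sel is None else min(r,key=lambda k:np.hypot(*(np.array(k["uv"])-sel[s is b])))["uv"])
    print(q,*tri(a,out[0],b,out[1]))
lm("lid_pull");lm("lid_hinge");lm("rod_block_mouth")
lm("pan");
def cen(s,m):
    hsv=cv2.cvtColor(s["frame"],cv2.COLOR_RGB2HSV)
    return hsv
# chips: white blobs in pan
for s,box in((a,(205,200,258,252)),(b,(318,290,394,362))):
    f=s["frame"].astype(int); m=(f.min(2)>205).astype(np.uint8); mm=np.zeros_like(m); mm[box[1]:box[3],box[0]:box[2]]=m[box[1]:box[3],box[0]:box[2]]
    n,l,st,c=cv2.connectedComponentsWithStats(mm)
    for i in range(1,n):
        if st[i,4]>5: print("chip",c[i],st[i,4],onz(s,c[i],.023 if s is a else .02)[:2])
# post tops / rod in both
for s in(a,b):
    for r in nets.masks_of(s,"rod")[:7]:
        ys,xs=np.nonzero(r["region"]); k=ys.argmin()
        print("rodmask",np.round(r["uv"],1),round(r["confidence"],2),"x",xs.min(),xs.max(),"y",ys.min(),ys.max(),len(xs), s["frame"][int(r["uv"][1]),int(r["uv"][0])])
r=nets.masks_of(a,"pan")[0]["region"]; cnt=max(cv2.findContours(r.astype(np.uint8),0,1)[0],key=len); e=cv2.fitEllipse(cnt); print("pan rim",e,onz(a,e[0],.05))
for q in("lid","finisher"):
  r=nets.masks_of(a,q)
  if r:
    cnt=max(cv2.findContours(r[0]["region"].astype(np.uint8),0,1)[0],key=len); bx=cv2.boxPoints(cv2.minAreaRect(cnt)); print(q,[onz(a,p,.125)[:2] for p in bx])
E
```

```text
lid_pull [ 0.4673 -0.2474  0.1728] 0.0019203234412233379
lid_hinge [ 0.6685 -0.221   0.1379] 0.004734463662184445
rod_block_mouth [0.4919 0.0772 0.0541] 0.013163379971927187
pan [ 0.496   0.3019 -0.0003] 0.005654485190874515
chip [235.6667 212.5   ] 30 [0.537  0.2841]
chip [244.4    224.1667] 30 [0.502  0.2587]
chip [230.2143 225.5   ] 28 [0.499  0.3005]
chip [218.5    227.2143] 28 [0.4947 0.335 ]
chip [239.7241 236.5862] 29 [0.4657 0.2728]
chip [226.5    239.2143] 28 [0.4589 0.3118]
chip [353.5581 311.3721] 43 [0.5019 0.259 ]
chip [370.5745 317.9787] 47 [0.4664 0.2727]
chip [335.9583 320.0625] 48 [0.5371 0.2843]
chip [354.08 327.98] 50 [0.4996 0.3004]
chip [374.1509 334.1887] 53 [0.4593 0.3117]
chip [355.5714 342.9592] 49 [0.4957 0.3354]
rodmask [317.5 186.7] 0.56 x 311 320 y 181 193 94 [135  70 176]
rodmask [423.7 198.6] 0.52 x 377 469 y 154 244 6666 [219 222 232]
rodmask [266.8 201.2] 0.5 x 263 275 y 193 203 99 [131  70 169]
rodmask [302.5 226.2] 0.41 x 300 308 y 223 232 67 [71 45 28]
rodmask [289.7 192.5] 0.4 x 288 295 y 190 198 58 [140  70 181]
rodmask [334.6 198. ] 0.39 x 330 340 y 194 204 91 [228  56  50]
rodmask [325.4 242.3] 0.9 x 321 333 y 216 287 617 [105  67 121]
rodmask [315.2 201.7] 0.85 x 313 323 y 178 246 456 [103  69 118]
rodmask [368.6 213.4] 0.83 x 361 373 y 189 244 498 [94 69 57]
rodmask [323.6 206.4] 0.73 x 319 330 y 196 254 218 [106  70 123]
rodmask [335.5 189.2] 0.71 x 330 341 y 166 234 515 [164  70  68]
pan rim ((230.2056884765625, 225.34642028808594), (48.08927536010742, 48.98794174194336), 85.55259704589844) [0.4988 0.2957 0.05  ]
lid [array([ 0.6602, -0.1197]), array([ 0.6909, -0.352 ]), array([ 0.4604, -0.3772]), array([ 0.431 , -0.1474])]
finisher [array([ 0.6584, -0.1114]), array([ 0.6909, -0.3511]), array([ 0.4527, -0.378 ]), array([ 0.4216, -0.1411])]
```

View pics/topc.png

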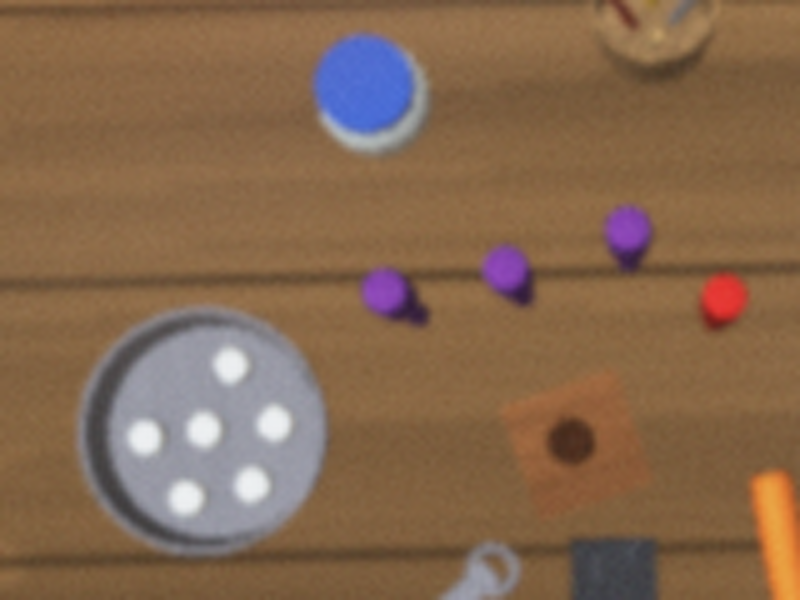

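View pics/sidec.png

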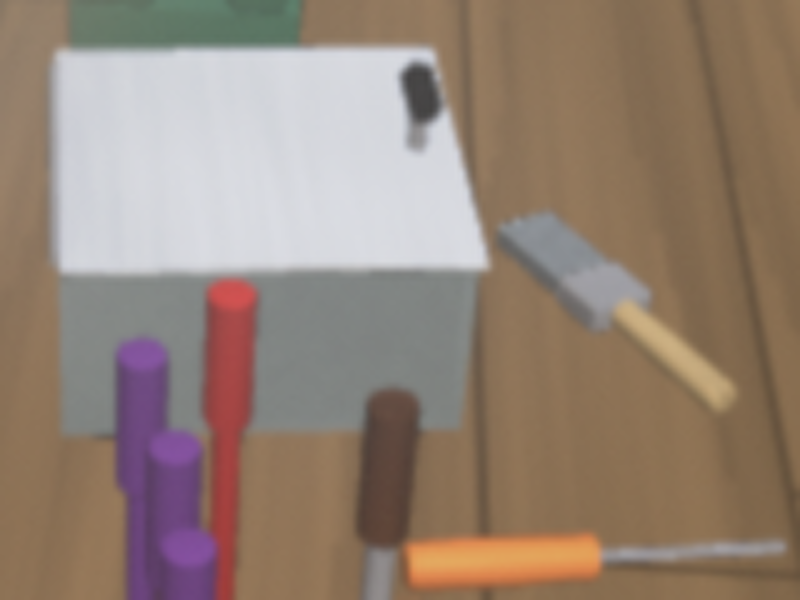

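```bash
python3 - <<'E'
from h import *
np.set_printoptions(precision=4,suppress=True)
a=snapshot("top");b=snapshot("side")
for n,u,v in [("rod",(304.2,228.2),(368.6,189.6)),("red",(335,199.6),(336.4,168.6)),("p1",(315.6,185.8),(318.4,180)),("p2",(291,193.8),(325.2,198.6)),("p3",(267.2,198.4),(327.6,218.6))]:
    print(n,*tri(a,u,b,v))
c=[]
for s,(x0,y0,x1,y1) in((a,(415,220,450,245)),(b,(365,115,385,136))):
    m=s["frame"][y0:y1,x0:x1].max(2)<70; ys,xs=np.nonzero(m); c.append((xs.mean()+x0,ys.mean()+y0)); print(c[-1],m.sum())
    if s is a: print("ang",cv2.minAreaRect(np.c_[xs,ys].astype(np.float32)))
print("pull",*tri(a,c[0],b,c[1]), onz(a,c[0],.165))
# block top from mask
r=nets.masks_of(a,"rod_block")[0]["region"]; cnt=max(cv2.findContours(r.astype(np.uint8),0,1)[0],key=len); e=cv2.minAreaRect(cnt); print(e,onz(a,e[0],.055))
r=cv2.minEnclosingCircle
m=nets.masks_of(b,"rod_block")[0]["region"]; ys,xs=np.nonzero(m); print(xs.min(),xs.max(),ys.min(),ys.max())
pts=np.array([[.537,.284],[.502,.2588],[.4658,.2728],[.459,.3118],[.495,.335]])
A=np.c_[2*pts,np.ones(5)]; x=np.linalg.lstsq(A,(pts**2).sum(1),rcond=None)[0]; print("circle",x[:2],np.sqrt(x[2]+x[:2]@x[:2]))
E
```

```text
rod [0.4842 0.0776 0.2026] 0.0010968594579403978
red [ 0.5574 -0.0041  0.1953] 0.0013399838583875057
p1 [0.5944 0.0459 0.197 ] 0.0011586885008743315
p2 [0.5746 0.1106 0.1974] 0.0009178804914251417
p3 [0.5645 0.1729 0.1964] 0.0020528061640581723
(np.float64(430.62068965517244), np.float64(231.32758620689654)) 58
ang ((15.538463592529297, 11.307693481445312), (4.713320255279541, 11.411194801330566), 82.87498474121094)
(np.float64(372.0), np.float64(125.0)) 1
pull [ 0.4716 -0.2583  0.1687] 0.006141859822426219 [ 0.4686 -0.2589  0.165 ]
((305.0226135253906, 228.06336975097656), (24.081682205200195, 23.81261444091797), 70.34617614746094) [0.4862 0.0793 0.055 ]
344 381 231 270
circle [0.4976 0.2969] 0.03987621884681168
```

The rod meant is the dark-brown one standing in the wooden block, at top (304,228) and side (368,200). The purple rods at (267,199), (291,194) and (316,186) and the red one at (335,199) are look-alikes. They are the wrong colour and have no block, as the crop shows. Now I move above the rod.

```bash
python3 -m creep '[[[0,0,-0.03,0.0545,1],[0,0,-0.04,0.0545,1],[0,0,-0.03,0.0545,1]]]'
python3 -m creep '[[[-0.13,0.13,0,0,1],[-0.13,0.13,0,0,1],[-0.13,0.13,0,0,1],[-0.13,0.13,0,0,1],[-0.13,0.13,0,0,1],[-0.13,0.13,0,0,1],[-0.13,0.13,0,0,1],[-0.13,0.13,0,0,1]]]'
python3 -m creep '[[[-0.038,0.187,0,0,1],[-0.038,0.187,0,0,1],[-0.038,0.187,0,0,1],[-0.038,0.187,0,0,1],[-0.038,0.187,0,0,1],[-0.038,0.187,0,0,1],[-0.038,0.187,0,0,1]]]'
python3 -m creep '[[[-0.038,0.187,0,0,1],[-0.038,0.187,0,0,1],[-0.038,0.187,0,0,1],[-0.038,0.187,0,0,1],[-0.038,0.187,0,0,1],[-0.038,0.187,0,0,1],[0,0,0,0,1],[0,0,0,0,1]]]'
```

```text
clock: 2.5
tool_pos: [0.1714, -0.6529, 0.4251]
orientation: [-180.0, -0.0, 179.8]
force: [0.4, -0.8, 0.0]
opening: 0.0879
gripper_force: 0.0
clock: 3.17
tool_pos: [0.3803, -0.4434, 0.425]
orientation: [-180.0, 0.0, 180.0]
force: [1.2, -0.9, 0.0]
opening: 0.0876
gripper_force: 0.0
clock: 3.75
tool_pos: [0.4324, -0.1813, 0.425]
orientation: [-180.0, 0.1, 180.0]
force: [1.1, -0.3, -0.1]
opening: 0.0879
gripper_force: 0.0
clock: 4.42
tool_pos: [0.4784, 0.0432, 0.4246]
orientation: [-180.0, -0.0, -179.8]
force: [0.0, -0.9, -0.7]
opening: 0.0876
gripper_force: 0.0
```

```bash
python3 -m creep '[[[-0.017,0.09,0,0,1],[-0.016,0.086,0,0,1],[0,0,0,0,1],[0,0,0.12,0,1],[0,0,0.12,0,1],[0,0,0.12,0,1],[0,0,0.12,0,1],[0,0,0,0,1]]]'
python3 -m creep '[[[0,0,0,0,0],[0,0,0,0,0],[0,0,0,0,0],[0,0,0,0,0],[0,0,0,0,0],[0,0,0,0,0],[0,0,0,0,0],[0,0,0,0,0]]]'
```

```text
clock: 5.08
tool_pos: [0.4831, 0.0747, 0.3247]
orientation: [-179.9, -0.4, 179.9]
force: [0.1, -0.5, 0.5]
opening: 0.0875
gripper_force: 0.0
clock: 5.75
tool_pos: [0.4848, 0.0766, 0.3289]
orientation: [180.0, 0.0, -180.0]
force: [-0.3, 0.2, 0.6]
opening: 0.04
gripper_force: 0.0
```

```bash
python3 -m creep '[[[0,0,0,0,0],[0,0,0,0,0],[0,0,0,0,0],[0,0,0,0,0],[0,0,0,0,0]]]'
python3 -m creep '[[[0,0,-0.05,0,0],[0,0,-0.05,0,0],[0,0,-0.1,0,0],[0,0,-0.1,0,0],[0,0,-0.1,0,0],[0,0,0,0,0],[0,0,0,0,0]]]'
python3 - <<'E'
from h import *
b=snapshot("side");save(b,"lift.png",(260,110,460,290),4)
a=snapshot("top")
from plant import telemetry
print(telemetry.get_obs()["tool_pos"])
for s in(a,b):
  for r in nets.masks_of(s,"rod")[:6]: print(np.round(r["uv"],1), r["confidence"])
E
```

```text
clock: 6.17
tool_pos: [0.4849, 0.0766, 0.3287]
orientation: [180.0, 0.0, -180.0]
force: [-0.5, 0.6, 0.5]
opening: 0.0236
gripper_force: 29.9
clock: 6.75
tool_pos: [0.4849, 0.0765, 0.4105]
orientation: [179.9, 0.2, 180.0]
force: [0.0, -0.1, -1.7]
opening: 0.0236
gripper_force: 29.9
[0.48443334 0.07632351 0.40856557]
[236.4 211.2] 0.7
[316.8 186.7] 0.55
[318.1 139.5] 0.5
[287.4 189.3] 0.43
[336.  199.7] 0.4
[334.9 188.8] 0.69
[315.5 203.1] 0.68
[322.  206.5] 0.6
[326.4 243.4] 0.56
```

View pics/lift.png

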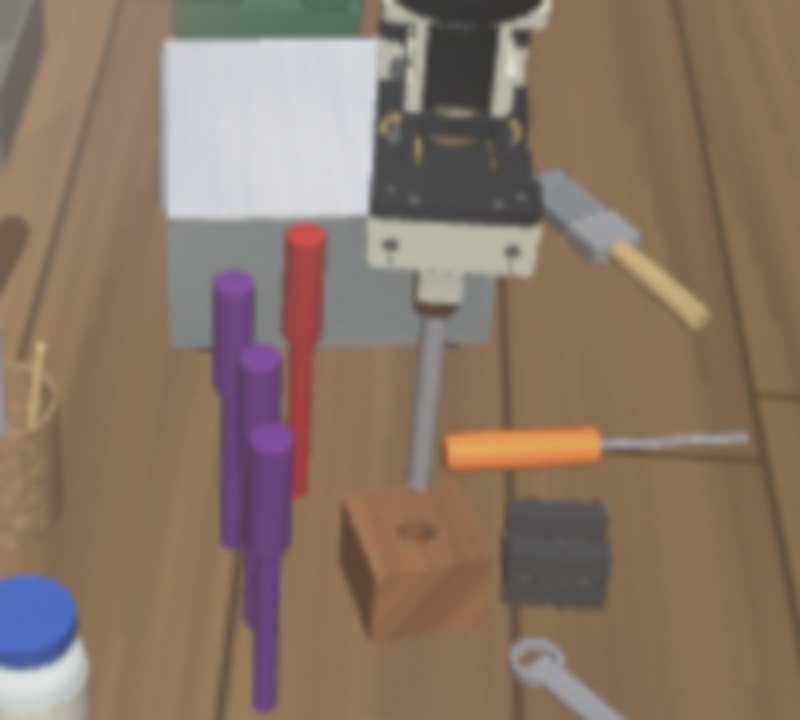

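Side crop: the rod is held and hangs straight. Its foot is at side px (365,232) and the emptied hole mouth is at (364,243).

```bash
python3 - <<'E'
from h import *
b=snapshot("side");np.set_printoptions(precision=4,suppress=True)
for z in(.075,.08,.085): print(z,proj(b,(.4845,.0764,z)))
print("mouth",onz(b,(417/4+260,531/4+110),.055), "foot if z=.085",onz(b,(421/4+260,485/4+110),.085))
print("pull",tri(b,(374.2,128.6),snapshot("top"),(430.6,231.3)))
a=np.radians(36-18*np.arange(0,26)); P=np.array([.4976,.297])+.038*np.c_[np.cos(a),np.sin(a)]
d=np.diff(P,axis=0)
print(np.round(np.c_[-d[:,0],d[:,1]]/.2,3).tolist())
E
```

```text
0.075 [364.6729 233.2132]
0.08 [364.8205 231.6141]
0.085 [364.9689 230.0056]
mouth [0.484  0.0872 0.055 ] foot if z=.085 [0.4838 0.0806 0.085 ]
pull (array([ 0.4682, -0.2608,  0.1566]), np.float64(0.0009463222898257251))
[[-0.027, -0.053], [-0.009, -0.059], [0.009, -0.059], [0.027, -0.053], [0.042, -0.042], [0.053, -0.027], [0.059, -0.009], [0.059, 0.009], [0.053, 0.027], [0.042, 0.042], [0.027, 0.053], [0.009, 0.059], [-0.009, 0.059], [-0.027, 0.053], [-0.042, 0.042], [-0.053, 0.027], [-0.059, 0.009], [-0.059, -0.009], [-0.053, -0.027], [-0.042, -0.042], [-0.027, -0.053], [-0.009, -0.059], [0.009, -0.059], [0.027, -0.053], [0.042, -0.042]]
```

```bash
python3 -m creep '[[[-0.031,0.173,0,0,0],[-0.031,0.173,0,0,0],[-0.031,0.173,0,0,0],[-0.031,0.173,0,0,0],[-0.031,0.173,0,0,0],[-0.031,0.173,0,0,0],[-0.031,0.173,0,0,0],[0,0,0,0,0]]]'
python3 -m creep '[[[0,0,0,0,0],[0,0,0,0,0]]]'
```

```text
clock: 7.72
tool_pos: [0.5291, 0.324, 0.4069]
orientation: [-180.0, -0.0, -179.8]
force: [0.6, -0.5, -1.8]
opening: 0.0236
gripper_force: 29.9
clock: 7.88
tool_pos: [0.5281, 0.3189, 0.4076]
orientation: [-179.9, -0.1, -180.0]
force: [0.9, -0.1, -1.0]
opening: 0.0238
gripper_force: 29.9
```

```bash
python3 -m creep '[[[0,0,0.1,0,0],[0,0,0.1,0,0],[0,0,0.1,0,0],[0,0,0.065,0,0],[0,0,0,0,0],[0,0,0,0,0]]]'
python3 -m creep '[[[-0.027,-0.053,0,0,0],[-0.009,-0.059,0,0,0],[0.009,-0.059,0,0,0],[0.027,-0.053,0,0,0],[0.042,-0.042,0,0,0],[0.053,-0.027,0,0,0],[0,0,0,0,0]]]'
python3 - <<'E'
from h import *
b=snapshot("side");save(b,"stir1.png",(310,280,410,360),6)
E
```

```text
clock: 8.38
tool_pos: [0.5283, 0.3177, 0.3356]
orientation: [-179.9, -0.0, 180.0]
force: [0.5, 0.5, -2.0]
opening: 0.0233
gripper_force: 29.9
clock: 8.97
tool_pos: [0.5072, 0.2581, 0.3362]
orientation: [180.0, -0.0, 180.0]
force: [-0.9, -0.2, -2.3]
opening: 0.0238
gripper_force: 29.9
```

View pics/stir1.png

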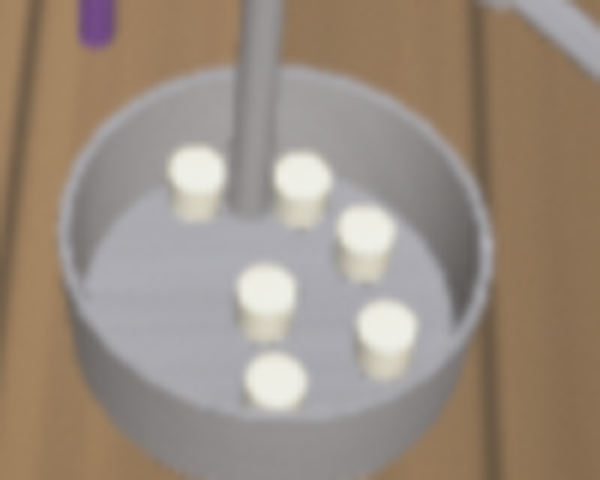

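The crop shows the rod among the chips at px (250,200), with the first chip pushed aside. I continue the lap.

```bash
cat >> h.py <<'E'
INI=np.array([[.499,.3002],[.537,.284],[.502,.2588],[.4658,.2728],[.459,.3118],[.495,.335]])
def chips(pr=True):
    s=snapshot("side"); f=s["frame"].astype(int); m=(f.min(2)>205).astype(np.uint8); mm=np.zeros_like(m); mm[285:365,315:397]=m[285:365,315:397]
    n,l,st,c=cv2.connectedComponentsWithStats(mm)
    for i in range(1,n):
        if st[i,4]>5:
            p=onz(s,c[i],.02)[:2]; d=np.hypot(*(INI-p).T); print(np.round(p,3),st[i,4],"near ini",d.argmin(),round(d.min()*1e3))
    print(telemetry.get_obs()["tool_pos"],telemetry.get_obs()["clock"])
E
python3 -m creep '[[[0.059,-0.009,0,0,0],[0.059,0.009,0,0,0],[0.053,0.027,0,0,0],[0.042,0.042,0,0,0]]]' | head -2
python3 -c 'from h import *;chips()'
python3 -m creep '[[[0.027,0.053,0,0,0],[0.009,0.059,0,0,0],[-0.009,0.059,0,0,0],[-0.027,0.053,0,0,0]]]' | head -2
python3 -c 'from h import *;chips()'
python3 -m creep '[[[-0.042,0.042,0,0,0],[-0.053,0.027,0,0,0],[-0.059,0.009,0,0,0],[-0.059,-0.009,0,0,0],[-0.053,-0.027,0,0,0],[0,0,0,0,0]]]' | head -2
python3 -c 'from h import *;chips()'
```

```text
clock: 9.35
tool_pos: [0.4652, 0.2741, 0.3359]
[0.525 0.252] 48 near ini 2 24
[0.475 0.253] 8 near ini 3 22
[0.451 0.282] 52 near ini 3 17
[0.5   0.301] 57 near ini 0 1
[0.46  0.312] 58 near ini 4 1
[0.496 0.336] 60 near ini 5 1
[0.46436095 0.27527274 0.33572949] 9.4
clock: 9.73
tool_pos: [0.4662, 0.3203, 0.3355]
[0.525 0.252] 48 near ini 2 24
[0.473 0.254] 16 near ini 3 21
[0.5   0.301] 57 near ini 0 1
[0.446 0.296] 52 near ini 4 20
[0.496 0.336] 62 near ini 5 1
[0.462 0.331] 31 near ini 4 19
[0.46780411 0.32184322 0.33550522] 9.7833
clock: 10.28
tool_pos: [0.5217, 0.3258, 0.3348]
[0.467 0.256] 41 near ini 3 17
[0.5 0.3] 62 near ini 0 1
[0.447 0.297] 57 near ini 4 20
[0.529 0.336] 21 near ini 5 34
[0.468 0.335] 33 near ini 4 25
[0.52101258 0.32598845 0.33497077] 10.3333
```

```bash
python3 -m creep '[[[0.026,-0.032,0,0,0],[0.026,-0.032,0,0,0],[0.026,-0.032,0,0,0],[0.026,-0.032,0,0,0],[0.026,-0.032,0,0,0],[0,0,0,0,0],[0,0,0,0,0]]]' | head -2
python3 -m creep '[[[-0.02,0.025,0,0,0],[0,0,-0.1,0,0],[0,0,-0.1,0,0],[0,0,-0.1,0,0],[0,0,-0.1,0,0],[0,0,0,0,0],[0,0,0,0,0]]]'
python3 - <<'E'
from h import *
chips()
b=snapshot("side");save(b,"stir2.png",(300,240,420,370),4)
E
```

```text
clock: 10.92
tool_pos: [0.4934, 0.2948, 0.3363]
clock: 11.5
tool_pos: [0.4984, 0.3009, 0.4167]
orientation: [179.9, 0.1, -180.0]
force: [0.1, 0.7, -2.5]
opening: 0.0237
gripper_force: 30.0
[0.525 0.252] 48 near ini 2 24
[0.468 0.254] 48 near ini 3 19
[0.483 0.281] 54 near ini 3 19
[0.446 0.296] 52 near ini 4 20
[0.528 0.336] 22 near ini 5 33
[0.468 0.335] 29 near ini 4 25
[0.49801054 0.30060916 0.41538638] 11.55
```

View pics/stir2.png

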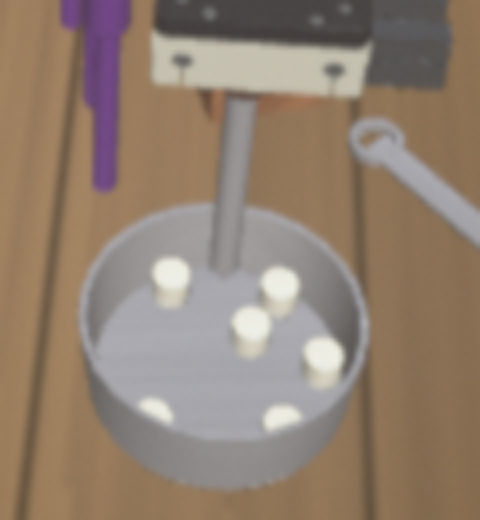

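All six chips are in the pan and upright, each shifted 20 mm or more. Next I take the rod back to its block.

```bash
python3 -m creep '[[[0.01,-0.16,0,0,0],[0.01,-0.16,0,0,0],[0.01,-0.16,0,0,0],[0.01,-0.16,0,0,0],[0.01,-0.16,0,0,0],[0.01,-0.16,0,0,0],[0.006,-0.16,0,0,0],[0,0,0,0,0]]]' | head -2
python3 -m creep '[[[0,0,0,0,0],[0,0,0,0,0],[0,0,0,0,0]]]'
python3 -c '
from h import *
b=snapshot("side");save(b,"back.png",(310,170,420,270),5);print(telemetry.get_obs()["tool_pos"])'
```

```text
clock: 12.27
tool_pos: [0.4836, 0.0723, 0.4147]
clock: 12.52
tool_pos: [0.4849, 0.0768, 0.4151]
orientation: [-180.0, -0.0, -180.0]
force: [-0.7, 0.3, -1.2]
opening: 0.0239
gripper_force: 30.0
[0.48483442 0.07699404 0.41518674]
```

View pics/back.png

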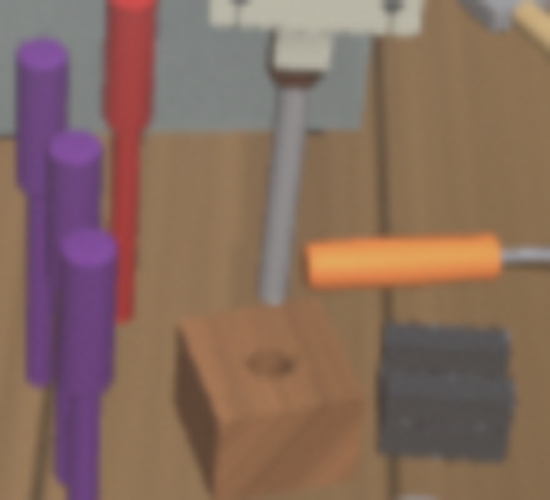

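Side crop: the foot at (273,300) is right over the hole at (270,362), so I lower the rod in.

```bash
python3 -m creep '[[[0,0,0.05,0,0],[0,0,0.05,0,0],[0,0,0.05,0,0],[0,0,0.05,0,0],[0,0,0.05,0,0],[0,0,0,0,0],[0,0,0,0,0]]]'
python3 -m creep '[[[0,0,0.04,0,0],[0,0,0.04,0,0],[0,0,0.04,0,0],[0,0,0.03,0,0],[0,0,0.015,0,0],[0,0,0,0,0],[0,0,0,0,0],[0,0,0,0,0]]]'
```

```text
clock: 13.15
tool_pos: [0.4844, 0.0764, 0.3645]
orientation: [-180.0, -0.1, 180.0]
force: [-1.4, 3.1, -2.4]
opening: 0.0234
gripper_force: 30.0
clock: 13.82
tool_pos: [0.4844, 0.0763, 0.3316]
orientation: [180.0, -0.1, 180.0]
force: [-1.3, 4.7, -5.5]
opening: 0.0232
gripper_force: 30.1
```

```bash
python3 -m creep '[[[0,0.006,0.006,0,0],[0,0,0.006,0,0],[0,0,0,0,0],[0,0,0,0,0]]]'
python3 -m creep '[[[0,0,0,0,0.4],[0,0,0,0,0.6],[0,0,0,0,0.8],[0,0,0,0,1],[0,0,0,0,1],[0,0,0,0,1],[0,0,0,0,1],[0,0,0,0,1]]]'
python3 -m creep '[[[0,0,0,0,1],[0,0,0,0,1],[0,0,0,0,1],[0,0,0,0,1],[0,0,-0.08,0,1],[0,0,-0.12,0,1],[0,0,-0.14,0,1],[0,0,-0.14,0,1]]]'
```

```text
clock: 14.15
tool_pos: [0.4845, 0.0772, 0.3299]
orientation: [-180.0, -0.0, 180.0]
force: [-1.3, 1.7, -1.9]
opening: 0.0234
gripper_force: 30.0
clock: 14.82
tool_pos: [0.4846, 0.0773, 0.3303]
orientation: [180.0, 0.0, 180.0]
force: [0.1, -0.6, -0.1]
opening: 0.0712
gripper_force: 0.0
clock: 15.48
tool_pos: [0.4844, 0.0772, 0.4272]
orientation: [-180.0, -0.1, 180.0]
force: [0.6, 0.4, 0.1]
opening: 0.0874
gripper_force: 0.0
```

```bash
python3 -m creep '[[[0.009,-0.187,0,0,1],[0.009,-0.187,0,0,1],[0.009,-0.187,0,0,1],[0.009,-0.187,0,0,1],[0.009,-0.187,0,0,1],[0.009,-0.187,0,0,1],[0.009,-0.187,0,0,1],[0.009,-0.187,0,0,1]]]' | head -2
python3 -m creep '[[[0.009,-0.187,0,0,1],[0,0,0,-0.039,1],[0,0,0,-0.039,1],[0,0,0,0,1],[0,0,0,0,1]]]'
python3 - <<'E'
from h import *
b=snapshot("side");a=snapshot("top")
save(b,"place.png",(290,90,450,290),3)
np.set_printoptions(precision=4,suppress=True)
u=[nets.landmark_of(s,"lid_pull") for s in(a,b)]
print([(np.round(r[0]["uv"],1),r[0]["confidence"]) for r in u if r])
T=telemetry.get_obs()["tool_pos"]; y=np.radians(telemetry.get_obs()["orientation"][2])
d=np.array([.4685,-.2595,.321])-T
print(T,np.degrees(y),"tool",np.array([d[0]*np.cos(y)+d[1]*np.sin(y), d[0]*np.sin(y)-d[1]*np.cos(y),-d[2]])/.2)
E
```

```text
clock: 16.15
tool_pos: [0.4697, -0.2237, 0.4265]
clock: 16.57
tool_pos: [0.4683, -0.2594, 0.4261]
orientation: [180.0, -0.0, -173.1]
force: [-0.6, 0.3, 0.4]
opening: 0.088
gripper_force: 0.0
[(array([375.2, 126.5]), 0.77)]
[ 0.4686 -0.2588  0.4264] -172.9905869947696 tool [ 0.0007 -0.0036  0.5271]
```

View pics/place.png

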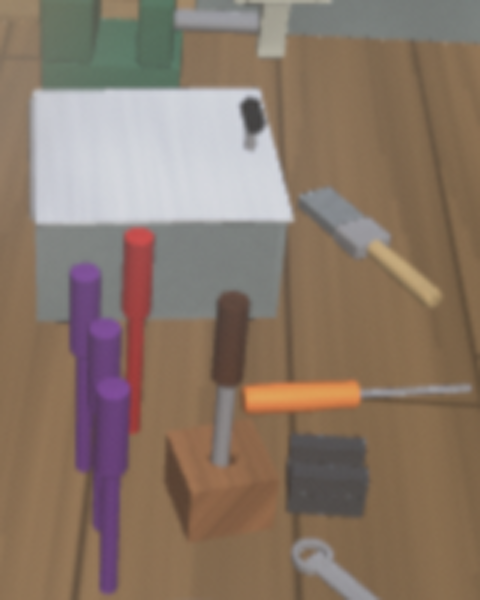

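The crop shows the rod standing in its block, let go, and the pull at (252,115) still clear below the gripper. I descend on the pull and grip it.

```bash
python3 -m creep '[[[0,0,0.13,0,1],[0,0,0.13,0,1],[0,0,0.13,0,1],[0,0,0.09,0,1],[0,0,0.045,0,1],[0,0,0,0,1],[0,0,0,0,1]]]'
python3 -m creep '[[[0,0,0,0,0],[0,0,0,0,0],[0,0,0,0,0],[0,0,0,0,0],[0,0,0,0,0],[0,0,0,0,0],[0,0,0,0,0],[0,0,0,0,0]]]'
python3 -m creep '[[[0,0,0,0,0],[0,0,0,0,0],[0,0,0,0,0],[0,0,0,0,0]]]'
python3 - <<'E'
import numpy as np
r=np.hypot(.2,.04);f=np.arctan2(.04,.2)
t=np.radians(np.r_[0,np.arange(3,61,3)])
print(np.round(np.c_[-np.diff(-r*np.cos(f+t)),-np.diff(r*np.sin(f+t))]/.2,4).tolist())
E
```

```text
clock: 17.35
tool_pos: [0.4689, -0.2591, 0.3218]
orientation: [-180.0, -0.0, -173.0]
force: [0.8, -0.7, 0.8]
opening: 0.0877
gripper_force: 0.0
clock: 18.02
tool_pos: [0.4684, -0.2593, 0.3213]
orientation: [-180.0, -0.0, -173.0]
force: [-0.8, 1.0, -0.4]
opening: 0.04
gripper_force: 0.0
clock: 18.35
tool_pos: [0.4686, -0.2601, 0.3214]
orientation: [-179.9, -0.0, -173.0]
force: [0.1, -7.6, -2.1]
opening: 0.0357
gripper_force: 30.0
[[-0.0118, -0.0521], [-0.0145, -0.0514], [-0.0172, -0.0505], [-0.0198, -0.0496], [-0.0224, -0.0485], [-0.0249, -0.0472], [-0.0273, -0.0459], [-0.0297, -0.0444], [-0.032, -0.0427], [-0.0342, -0.041], [-0.0363, -0.0392], [-0.0383, -0.0372], [-0.0402, -0.0352], [-0.042, -0.033], [-0.0436, -0.0308], [-0.0452, -0.0284], [-0.0466, -0.026], [-0.0479, -0.0236], [-0.0491, -0.021], [-0.0501, -0.0184]]
```

```bash
python3 -m creep '[[[0,-0.006,0,0,0],[-0.006,0,-0.026,0,0],[-0.006,0,-0.026,0,0],[-0.0145,0,-0.0514,0,0],[-0.0172,0,-0.0505,0,0],[-0.0198,0,-0.0496,0,0],[0,0,0,0,0],[0,0,0,0,0]]]'
python3 -m creep '[[[-0.0224,0,-0.0485,0,0],[-0.0249,0,-0.0472,0,0],[-0.0273,0,-0.0459,0,0],[-0.0297,0,-0.0444,0,0],[-0.032,0,-0.0427,0,0],[-0.0342,0,-0.041,0,0],[0,0,0,0,0],[0,0,0,0,0]]]'
```

```text
clock: 19.02
tool_pos: [0.4812, -0.2588, 0.3627]
orientation: [-180.0, 0.0, -173.0]
force: [0.5, -1.4, -1.8]
opening: 0.0362
gripper_force: 30.0
clock: 19.68
tool_pos: [0.5151, -0.2546, 0.4163]
orientation: [180.0, -0.0, -173.0]
force: [-2.2, 0.5, 0.0]
opening: 0.0357
gripper_force: 30.0
```

```bash
python3 -m creep '[[[-0.0363,0,-0.0392,0,0],[-0.0383,0,-0.0372,0,0],[-0.0402,0,-0.0352,0,0],[-0.042,0,-0.033,0,0],[-0.0436,0,-0.0308,0,0],[-0.0452,0,-0.0284,0,0],[0,0,0,0,0],[0,0,0,0,0]]]'
python3 -m creep '[[[-0.0466,0,-0.026,0,0],[-0.0479,0,-0.0236,0,0],[-0.0491,0,-0.021,0,0],[0,0,0,0,0],[0,0,0,0,0],[0,0,0,0,0]]]'
python3 - <<'E'
from h import *
o=[telemetry.get_obs()]; a=snapshot("top");b=snapshot("side");save(b,"lid.png",(270,20,450,200),3)
T=o[0]["tool_pos"]; dx=np.dot(T[:2]-[.4686,-.2596],[.9925,.1219]); z=T[2]-.3214
print(T,o[0]["force"],dx,z)
f=np.arctan2(.04,.2);r=np.hypot(.2,.04)
for h0 in (.04,): print("theta from z, x, both", np.degrees(np.arcsin((.04+z)/r)-f), np.degrees(np.arccos((.2-dx)/r)-f), np.degrees(np.arctan2(.04+z,.2-dx)-f), "radius",np.hypot(.04+z,.2-dx))
E
```

```text
clock: 20.35
tool_pos: [0.5636, -0.2487, 0.4568]
orientation: [180.0, -0.0, -173.0]
force: [-4.4, 0.8, 1.1]
opening: 0.0358
gripper_force: 30.0
clock: 20.85
tool_pos: [0.5917, -0.2452, 0.4708]
orientation: [180.0, 0.0, -173.0]
force: [-3.5, 2.3, 1.9]
opening: 0.0359
gripper_force: 30.0
[ 0.59166073 -0.2452358   0.47079994] [-3.50977474  2.31292725  1.86530208] 0.12388876971554935 0.14939993500674897
theta from z, x, both 56.909168689965036 56.779061311631374 56.79711382533999 radius 0.20412068674187195
```

View pics/lid.png

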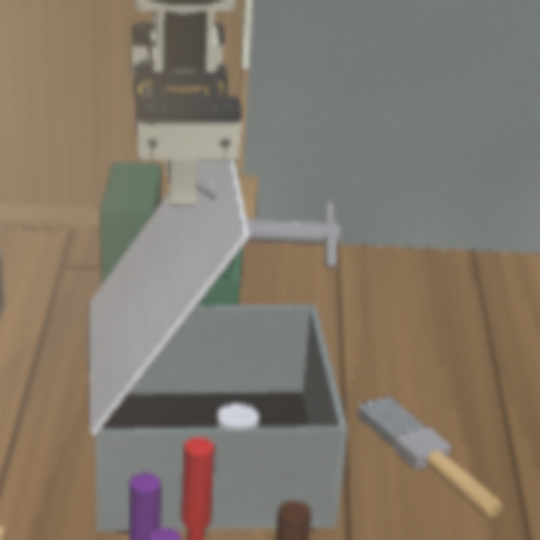

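```bash
python3 -m creep '[[[-0.025,0,-0.01,0,0],[-0.0285,0,-0.0096,0,0],[0,0,0,0,0],[0,0,0,0,0],[0,0,0,0,0],[0,0,0,0,0],[0,0,0,0,0],[0,0,0,0,0]]]'
python3 - <<'E'
from h import *
o=[telemetry.get_obs()]; b=snapshot("side")
T=o[0]["tool_pos"]; dx=np.dot(T[:2]-[.4686,-.2596],[.9925,.1219]); z=T[2]-.3214
f=np.arctan2(.04,.2)
print("theta", np.degrees(np.arctan2(.04+z,.2-dx)-f),o[0]["qvel"],o[0]["force"])
X=np.array([.9925,.1219,0]);Y=np.array([-.1219,.9925,0]);H=np.array([.667,-.2351,.12])
# find lid near-edge: bright streak pixels; fit on plane y'=.111
g=cv2.cvtColor(b["frame"],cv2.COLOR_RGB2GRAY).astype(float)
g=cv2.resize(g,None,fx=4,fy=4,interpolation=cv2.INTER_CUBIC)
pts=[]
for v in range(110,155,3):
    row=g[v*4,300*4:365*4]; d=np.diff(cv2.GaussianBlur(row[None],(9,1),0)[0]); 
    u0=302+ (163-v)*(352-302)/65.
    w=slice(int((u0-8-300)*4) if u0>309 else 0,int((u0+9-300)*4)); k=np.argmin(d[w])+w.start
    c,q=ray(b,(300+k/4,v)); t=np.dot(H+.112*Y-c,Y)/np.dot(q,Y); p=c+t*q-H; pts.append((p@X,p[2]))
pts=np.array(pts); print(np.round(pts,3).tolist())
vx,vy,_,_=cv2.fitLine(pts.astype(np.float32),cv2.DIST_HUBER,0,.01,.01).ravel(); print("edge angle",np.degrees(np.arctan2(abs(vy),abs(vx))))
E
```

```text
clock: 21.62
tool_pos: [0.603, -0.2438, 0.475]
orientation: [-180.0, 0.0, -173.0]
force: [-4.2, 2.3, 3.6]
opening: 0.0357
gripper_force: 30.0
theta 60.21868001119847 [-0.05666683 -0.00840818 -0.01065416 -0.0472987   0.06906236  0.02457565] [-4.24933354  2.27228831  3.59315325]
[[-0.092, 0.155], [-0.088, 0.147], [-0.083, 0.139], [-0.079, 0.13], [-0.074, 0.122], [-0.068, 0.114], [-0.064, 0.106], [-0.058, 0.097], [-0.053, 0.089], [-0.049, 0.08], [-0.044, 0.072], [-0.039, 0.063], [-0.034, 0.054], [-0.029, 0.046], [-0.024, 0.037]]
edge angle 59.622055
```

Both checks agree: 60.2° from the arm pose and 59.6° from the image. The lid is steady, so I hand the job in.

```bash
python3 -c 'from h import *;print(workorder.close_job())'
```

```text
the job is handed in; nothing more can be done
None
```

I handed the job in with all six chips shifted 20 mm or more and still in the pan, the rod released in its block, and the lid held steady at about 60° in the gripper; no verdict was shown.

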